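# Set a tripod leg to its length mark, close the cam lever and hold it

### The job

A spring-loaded telescopic lamp-tripod leg lies in a cradle on the bench. Push its sliding section by the flange until its pointer stands over the gap of the forked clip (not the plain clip), hold it there for a moment with the cam lever still open, and only then squeeze the lever fully shut against the upright post beside it, without letting the leg leave the mark. The clamp nut is still loose, so finish while holding: keep the post and the closed lever pinched between the fingers with the pointer at the mark, let go of nothing, and leave the loose things lying round the cradle alone.

Things in the scene. Friction and masses are not known exactly. Their poses are not given: they have to be found in the camera images.
- cradle: Fixed aluminium bed 70 (x) x 360 (y) x 12 mm, turned up to about 0.45 rad; a dark saddle block at each end (y = +-165 mm, tops at 67 mm) carries the fixed inner steel tube (20 mm thick, along the cradle's y, axis 45 mm above the worktop). Origin: centre of the underside, below the tube; z up. All x, y below are the cradle's axes; -x faces the robot.
- leg (a joint): Travel (m) of the sliding leg section along the cradle's -y: 0 at rest to 0.125. A spring pushes it back with 2 N at rest, 4.5 N at full travel, even when the lever is shut. Grey sleeve 31 mm thick, 90 mm long, with a black collar 40 (x) x 36 (y) mm, top 66 mm above the worktop, which carries flange, post, cam lever and pointer.
- leg_flange (a point): Middle of the lower edge of the flange's pushing face (looks to +y), 70 mm above the worktop, 22 mm to -y of the collar's middle. The flange is an upright black plate 6 mm thick, 70 to 114 mm above the worktop, from 46 mm to -x to 54 mm to +x of the tube axis. Fingers that straddle post and lever from above push the leg to -y by touching this face with their sides.
- leg_top (a point): Middle of the collar's top, on the tube axis (x = 0), 66 mm above the worktop; its y is the middle of collar, post, lever and pointer. The post is 6 to 16 mm on the -x side of it, the lever pivots 10 mm on the +x side.
- leg_pointer (a point): Tip of the thin steel pointer (3 mm wide) that sticks out of the collar towards -x, 55 mm from the tube axis and 30 mm above the worktop, at the middle of the collar in y.
- post_top (a point): Middle of the top of the post, the upright jaw fixed on the collar: a grey plate 10 (x) x 34 (y) mm from the collar's top to 121 mm above the worktop, mid plane 11 mm to -x of the tube axis, outer face (to -x) 16 mm from the tube axis. The rules call it leg_c5.
- cam_lever (a joint): Angle (rad) of the cam lever: 0 shut (upright, outer face 14 mm to +x of the tube axis, post and lever together 30 mm across), grows as it leans towards +x, away from the post; starts between 0.40 and 0.60, stop at 0.75. Pivot: a line along y, 10 mm to +x of the tube axis and 74 mm above the worktop. It stays where left (about 1.5 N at its end moves it).
- lever_tip (a point): Free end of the cam lever, middle of its thickness and width, 48 mm from the pivot. The lever is a steel plate 8 mm thick and 34 mm wide (y); the rules call it cam_lever_c1.
- clip_fork: The length mark: a fixed dark steel clip on the bed's -x edge with two prongs, each 5 mm wide and 26 mm long in x, with a 14 mm gap between them, tops 25 mm above the worktop. Origin on the worktop, midway between the prongs in y; axes as the cradle's. The pointer passes over the prongs; at the mark it stands over the gap.
- clip_plain: A similar steel clip with one solid tongue 24 mm wide, 26 mm long; not the wanted mark. Either clip may be the nearer one. Origin on the worktop, middle of the tongue in y.
- screwdriver_yellow: Loose bystander: screwdriver with a yellow handle, 188 mm long, lying on the +x side of the cradle. Origin: centre of its underside.
- oil_dropper: Loose bystander: brown dropper bottle, 33 mm across, 102 mm high, on the +x side of the cradle. Origin: centre of its underside.
- hex_key: Loose bystander: hex key 34x92x5 mm lying on the -x side of the cradle. Origin: centre of its underside.
- tape_roll: Loose bystander: roll of black tape, 58 mm across, 19 mm high, on the -x side of the cradle. Origin: centre of its underside.
There are look-alikes about, which are no part of the job. Leave any red look-alike of the clip_fork alone.

How it is judged:
By the outcome, as a careful person would: the job done as asked, in the order asked, and still so for the second after the job is handed in, while the arm keeps its last pose, push and grip.
It also fails if it takes over 38 s, if anything falls off the work surface, if the arm or the gripper's body presses on something with over 40 N, if the wrist force passes 120 N, or if a joint passes its speed limit or range.

### The arm

A 7-joint arm with a two-finger parallel gripper is mounted at the origin on a cart in front of the work surface, level with it; the furniture and walls round the work are solid. World frame = base frame: x ahead of the robot, y to its left, z up, the work surface at z = 0. Lengths are in m, angles in rad, forces in N, time in s.
With the tool pointing down it reaches from about 0.4 to 0.9 m from the base axis. Payload 5.6 kg.
Tool frame: the origin (TCP) lies midway between the tips of the shut fingers; the grasp point (between the pads) lies behind it (ctrl.tcp_to_grasp is the z of the grasp point in the tool frame, in m); z points along the fingers, y is the line along which they close (so a half turn about z gives the same grasp; the last joint's range is limited). The gripper opens to 92 mm and grips with 3 to 60 N. Pads are 20 mm wide; open, the fingers measure 128 mm over their backs; the gripper's body (75 mm by 189 mm) begins 69 mm behind the grasp point.
Start: joints at [1.124, 0.468, -0.012, 1.603, 0.006, 1.071, -0.056], TCP at [0.255, -0.598, 0.215] pointing down, gripper open.
Joint ranges: [-2.53, 2.53], [-0.31, 2.02], [-1.57, 1.55], [0.28, 2.44], [-1.29, 4.43], [0.15, 1.84], [-2.92, 2.92]. Speed limits (rad/s): [2.57, 2.57, 3.14, 3.14, 3.14, 3.14, 3.14].

### API

Orientations are given as a unit quaternion [w, x, y, z].
In Python, from cell import ctrl, inverse_kinematics, cams, sign_off, finder gives the robot as it stands. Calls block until the motion is done:
- ctrl.reach(position, orientation): joint-space move of the TCP to a pose.
- ctrl.line_to(position, feed=0.15, frame=None, guard=None): straight line of the TCP; frame=None keeps the orientation; feed is the mean speed in m/s. With guard (N) it stops when the force on the tool has changed by that much, and returns True; else False.
- ctrl.set_joints(angles): joint-space move.
- ctrl.command_gripper(opening, f_grip=None): opening from 0.0 (shut) to 1.0 (fully open); f_grip is the grip in N (None keeps the last); returns when the fingers have stopped.
- ctrl.pause(seconds).
- inverse_kinematics(position, orientation): joint angles nearest the present ones, or None.
- ctrl.get_state(): the state.
- cams.get_image(name): name is "scene" or "top" or "wrist"; returns a dict with "frame" (384x512x3 uint8, red, green, blue), "mtx" (3x3 intrinsics, pixels), "cam_to_world" (4x4, takes a point from camera to world coordinates); the wrist camera has in their place "hand_eye" (4x4, takes a point from camera to tool coordinates, whose origin is the TCP and whose axes are the flange's). Camera axes: x right, y down, z forward; pixel columns grow to the right and rows downward; lengths in m; the calibration is good to about 2 mm. A picture is of the moment at which its call begins: read the wrist's pose just before it. There is no depth.
A pose or a line that the arm cannot do raises ctrl.PlanningError and nothing moves.
- sign_off(): hands the job in; it is judged then, once.
Trained networks look in a picture, given as the dict that the camera call returned (one of the last four; its "shot" number tells which), for a name from the list of things; names that differ only in an ending like _2 or _b are one class to them, and where a whole thing is asked for, a point or a joint stands for the part that bears it (a point fixed in the world has none). Each returns a list of dicts, best first, with "confidence" (0 to 1); they miss things now and then, are a little off and sometimes report something else, mostly with a low value. They report only what shows in the picture. A call takes as long as a camera call. They do not tell look-alikes from the thing itself.
- finder.find_in(picture, thing): "at" ([column, row] as shares, 0 to 1, of the picture: columns of its width, rows of its height, amid what is visible of it).
- finder.trace(picture, thing): "pixels" (384x512 bool, what is visible of it) and "at" ([column, row] as shares, 0 to 1, of the picture: columns of its width, rows of its height, amid what is visible of it).
The state is a dict: "time_s": time; "joint_pos": joint angles; "dq": joint speeds; "joint_efforts": joint torques, N m; "position": TCP position; "ee_rot": TCP orientation; "wrist_force": force on the tool from outside, world axes, zero at the start; "ft_torque": the same for the moment, N m; "grip_width": opening from 0.0 (shut) to 1.0 (fully open); "finger_force": force on a finger pad.
Only numpy, scipy, OpenCV 4.12 (cv2) and the standard library are available. Lean on these libraries where they do the work, as an engineer would, in place of code of your own. Each camera call takes 0.05 s, during which the arm holds its last target. There are 200 camera calls.

## Working session

There is one attempt and no reset: what is moved stays moved. The work goes in short steps, each a Python script; the robot and the scene stay as the last script left them, time stands still between calls to the robot, and variables do not carry over. Pictures are saved under pics/ and viewed, at most 10 in all, crops included, and the job is handed in when it is done.

```bash
mkdir -p pics; ls; cat > h.py <<'E'
import numpy as np, cv2
from cell import ctrl, inverse_kinematics, cams, sign_off, finder
def save(n,p): cv2.imwrite('pics/'+n+'.png',p['frame'][:,:,::-1])
def ray(p,at):
    u=np.array([at[0]*512,at[1]*384,1.]); d=np.linalg.solve(p['mtx'],u); T=p['cam_to_world']
    return T[:3,3],T[:3,:3]@d
def onz(p,at,z):
    o,d=ray(p,at); return o+d*(z-o[2])/d[2]
def tri(a,b):
    A=np.zeros((3,3));B=np.zeros(3)
    for o,d in (a,b):
        d=d/np.linalg.norm(d);M=np.eye(3)-np.outer(d,d);A+=M;B+=M@o
    return np.linalg.solve(A,B)
def px(p,X):
    T=np.linalg.inv(p['cam_to_world']);c=p['mtx']@(T[:3,:3]@np.asarray(X)+T[:3,3]);return c[:2]/c[2]
E
python3 - <<'E'
from h import *
np.set_printoptions(precision=4,suppress=True)
s=cams.get_image('scene');t=cams.get_image('top');save('s',s);save('t',t)
cv2.imwrite('pics/st.png',cv2.resize(np.vstack([s['frame'],t['frame']])[:,:,::-1],(400,600)) if 0 else np.hstack([s['frame'],t['frame']])[:,:,::-1])
Z=dict(leg_flange=.07,leg_top=.066,leg_pointer=.03,post_top=.121,lever_tip=.12,clip_fork=.025,clip_plain=.025,cradle=.012,hex_key=0,tape_roll=0.02,oil_dropper=.05,screwdriver_yellow=.01)
for k,z in Z.items():
    a=finder.find_in(s,k);b=finder.find_in(t,k)
    print(k)
    for n,p,l in(('s',s,a),('t',t,b)):
        for q in l[:3]: print('  ',n,round(q['confidence'],2),np.array(q['at'])*[512,384],onz(p,q['at'],z))
    if a and b: print('  tri',tri(ray(s,a[0]['at']),ray(t,b[0]['at'])))
print(ctrl.get_state(),ctrl.tcp_to_grasp)
E
```

```text
pics
leg_flange
   s 0.68 [261.4784 179.4048] [0.6023 0.0786 0.07  ]
   t 0.78 [231.1168 176.4096] [0.5897 0.0695 0.07  ]
  tri [0.5889 0.0678 0.0803]
leg_top
   s 0.96 [261.12  182.016] [0.5995 0.0767 0.066 ]
   t 0.73 [228.608  177.9072] [0.5872 0.0756 0.066 ]
  tri [0.5897 0.0727 0.0711]
leg_pointer
   s 0.63 [262.4   182.208] [0.6391 0.1146 0.03  ]
   t 0.56 [230.6048 177.984 ] [0.5962 0.0724 0.03  ]
   t 0.43 [239.0016 238.3872] [0.4484 0.055  0.03  ]
  tri [0.5888 0.068  0.0733]
post_top
   s 0.71 [260.7104 180.0192] [0.5453 0.0202 0.121 ]
lever_tip
   s 0.43 [265.0112 163.0848] [0.5927 0.0584 0.12  ]
   t 0.8 [231.0144 167.808 ] [0.5962 0.0675 0.12  ]
  tri [0.5992 0.067  0.1133]
clip_fork
   s 0.71 [262.1952 181.7856] [0.6452 0.1217 0.025 ]
   s 0.61 [166.7072 247.6032] [0.3765 0.0842 0.025 ]
   s 0.59 [246.5792 225.4848] [0.5203 0.0331 0.025 ]
   t 0.55 [247.7056 208.2816] [0.521  0.0326 0.025 ]
   t 0.46 [156.5184 205.7088] [0.533  0.2525 0.025 ]
  tri [0.5204 0.0201 0.1244]
clip_plain
   s 0.71 [257.1776 240.3072] [ 0.5054 -0.0117  0.025 ]
   t 0.65 [231.5776 174.1824] [0.
[... 587 characters left out ...]
 tri [ 0.6192 -0.1371  0.0308]
screwdriver_yellow
   s 0.77 [295.2192 198.912 ] [0.6653 0.0433 0.01  ]
   s 0.67 [248.0128 226.9824] [0.5316 0.0421 0.01  ]
{'time_s': 1.3, 'joint_pos': array([ 1.124 ,  0.4675, -0.0116,  1.6027,  0.006 ,  1.0714, -0.0563]), 'dq': array([-0.0004,  0.001 , -0.0019, -0.0002, -0.0017, -0.0009, -0.0004]), 'joint_efforts': array([  0.0001, -52.042 ,  -0.0127, -24.4057,  -0.0567,   0.0112,
         0.    ]), 'position': array([ 0.2553, -0.5978,  0.2146]), 'ee_rot': array([ 0.    ,  0.9797,  0.2005, -0.    ]), 'wrist_force': array([0.2274, 0.8569, 0.3892]), 'ft_torque': array([-0.0218,  0.0195,  0.0384]), 'finger_force': 0.0, 'grip_width': 0.9959602224327831} -0.0187
```

View pics/t.png

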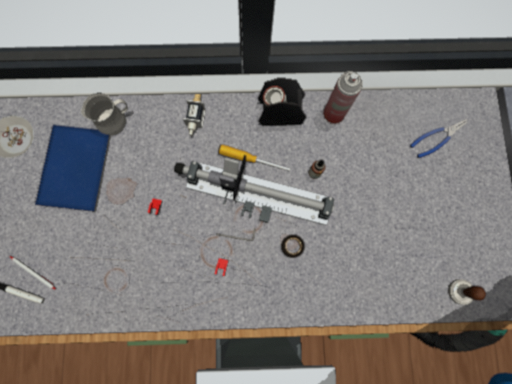

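View pics/s.png

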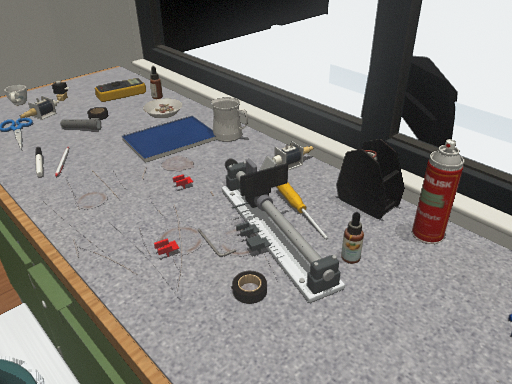

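The dark forked clip is at about (248,209) in the top view and (247,225) in the scene view. The plain clip is at (265,214) / (257,240). The red look-alikes are at (155,207) and (221,267). The candidate I choose is the dark two-prong one on the bed's edge. Next I check it in a crop and fit the cradle.

```bash
cat >> h.py <<'E'
from scipy.spatial.transform import Rotation as Ro
def quat(th,flip=1): # tool y along flip*cradle x, z down
    y=flip*np.array([np.cos(th),np.sin(th),0]);z=np.array([0,0,-1.]);x=np.cross(y,z)
    q=Ro.from_matrix(np.c_[x,y,z]).as_quat();return np.r_[q[3],q[:3]]
def wrist():
    s=ctrl.get_state();p=cams.get_image('wrist');q=s['ee_rot']
    T=np.eye(4);T[:3,:3]=Ro.from_quat(np.r_[q[1:],q[0]]).as_matrix();T[:3,3]=s['position']
    p['cam_to_world']=T@p['hand_eye'];return p
E
python3 - <<'E'
from h import *
np.set_printoptions(precision=4,suppress=True)
t=cams.get_image('top');s=cams.get_image('scene')
for p in(t,s):
    m=finder.trace(p,'cradle')[0]['pixels'];ys,xs=np.nonzero(m)
    P=np.array([onz(p,(x/512,y/384),.02)[:2] for x,y in zip(xs,ys)])
    r=cv2.minAreaRect(P.astype(np.float32)*1000);print(r,len(P))
for f in(1,-1):
    for X in([.50,.03,.32],[.57,.03,.1]): print(f,inverse_kinematics(X,quat(-.27,f)))
print(t and wrist()['hand_eye'])
a=cv2.resize(t['frame'][140:230,170:340],None,fx=4,fy=4,interpolation=2)
b=cv2.resize(s['frame'][150:300,200:370],None,fx=4,fy=4,interpolation=2)[:,:680]
cv2.imwrite('pics/c1.png',cv2.resize(np.vstack([a,b]),None,fx=.62,fy=.62)[:,:,::-1])
E
```

```text
((586.4027099609375, 14.495803833007812), (406.2401123046875, 118.29414367675781), 73.5418930053711) 4623
((583.133544921875, 33.276031494140625), (465.9505920410156, 161.18873596191406), 59.14849090576172) 6689
1 [ 0.4683  0.1786 -0.667   1.7958  0.1178  1.2073 -0.503 ]
1 [ 0.3011  0.5496 -0.5342  1.8615  0.3688  0.8297 -0.6913]
-1 [ 0.9141  0.3837 -1.2906  1.7765  0.3854  1.2758  2.3985]
-1 [ 0.7567  0.9903 -1.3314  1.8355  1.0394  1.2293  1.9584]
[[-0.0004 -0.9549 -0.2969  0.0839]
 [ 1.     -0.0005  0.0001 -0.0008]
 [-0.0002 -0.2969  0.9549 -0.1716]
 [ 0.      0.      0.      1.    ]]
```

View pics/c1.png

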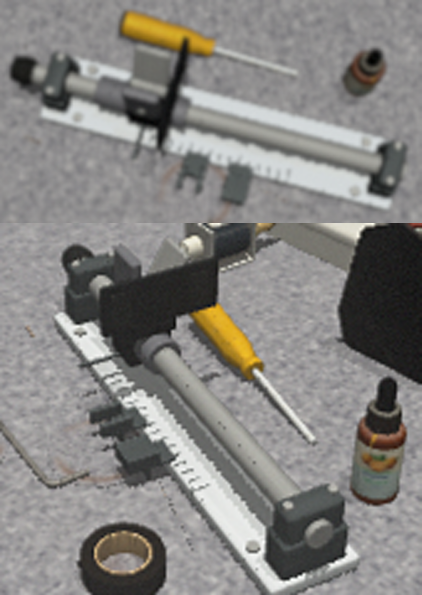

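```bash
cat >> h.py <<'E'
Z=dict(leg_flange=.07,leg_top=.066,leg_pointer=.03,post_top=.121,lever_tip=.115,clip_fork=.025,clip_plain=.025,cradle=.012)
def look(p,names=Z):
    for k in names:
        for q in finder.find_in(p,k)[:2]: print(k,round(q['confidence'],2),np.array(q['at'])*[512,384],onz(p,q['at'],Z[k]))
E
python3 - <<'E'
from h import *
np.set_printoptions(precision=4,suppress=True)
ctrl.reach([.585,.0,.30],quat(-.27))
p=wrist();save('w1',p);np.save('w1.npy',p,allow_pickle=True);print(p['mtx']);look(p)
ctrl.line_to([.545,.06,.30])
p2=wrist();save('w2',p2);np.save('w2.npy',p2,allow_pickle=True);look(p2)
print(ctrl.get_state()['time_s'])
E
```

```text
[[300.5846   0.     255.4308]
 [  0.     300.5846 185.9348]
 [  0.       0.       1.    ]]
leg_flange 0.58 [240.6912 106.7136] [0.5838 0.0684 0.07  ]
leg_top 0.67 [244.5824 107.2896] [0.5882 0.0662 0.066 ]
leg_pointer 0.61 [243.2    103.7184] [0.586  0.0702 0.03  ]
post_top 0.78 [242.4832 103.296 ] [0.5897 0.0729 0.121 ]
lever_tip 0.92 [256.512  102.1056] [0.6052 0.0698 0.115 ]
clip_fork 0.96 [110.7968 122.688 ] [0.3922 0.0965 0.025 ]
clip_fork 0.8 [211.0976 142.0032] [0.5244 0.0302 0.025 ]
clip_plain 0.71 [244.8896 108.288 ] [0.5864 0.0633 0.025 ]
clip_plain 0.65 [209.6128 170.1888] [ 0.5087 -0.0103  0.025 ]
cradle 0.86 [240.5888 129.1008] [0.571  0.0353 0.012 ]
cradle 0.45 [212.6848 139.8912] [0.5253 0.0311 0.012 ]
leg_flange 0.76 [285.0816 146.112 ] [0.5873 0.064  0.07  ]
leg_top 0.91 [282.6752 145.6128] [0.5845 0.0647 0.066 ]
leg_pointer 0.87 [285.0816 145.9968] [0.5894 0.0564 0.03  ]
post_top 0.69 [282.2144 142.1952] [0.5826 0.0792 0.121 ]
post_top 0.27 [325.12   259.0848] [ 0.5998 -0.0864  0.121 ]
lever_tip 0.89 [301.824  143.6928] [0.6049 0.0701 0.115 ]
clip_fork 0.96 [211.3024  15.0144] [0.5373 0.2508 0.025 ]
clip_fork 0.65 [245.7088 173.4144] [0.5212 0.0305 0.025 ]
cradle 0.78 [278.784  159.0912] [0.5759 0.0357 0.012 ]
5.525
```

View pics/w1.png

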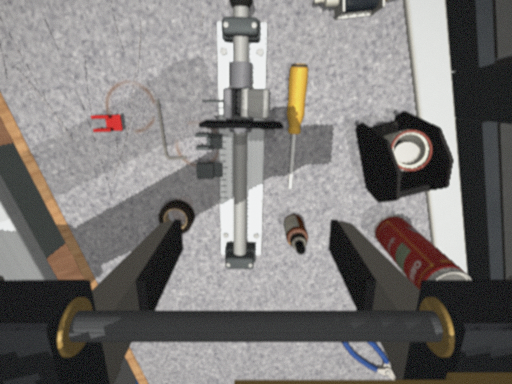

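View pics/w2.png

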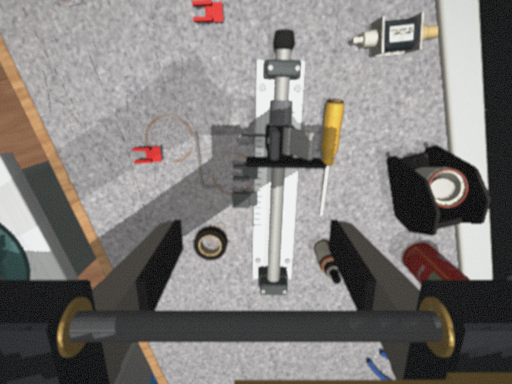

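Top-down wrist views: w1 shows the pointer at (212,100), the fork at (210,140) and the plain clip at (208,171), with a red fork at (107,122). w2 shows the pointer at (255,134), fork prongs at (244,168)/(244,178) and the plain clip at (244,199).

```bash
python3 - <<'E'
from h import *
np.set_printoptions(precision=4,suppress=True)
for n in('w1','w2'):
    p=np.load(n+'.npy',allow_pickle=True).item()
    f=p['frame'].astype(int)
    P=np.array([[onz(p,((x+.5)/512,(y+.5)/384),.012)[:2] for x in range(512)] for y in range(384)])
    d=np.linalg.norm(P-[.565,.017],axis=2)
    m=((f.min(2)>205)&(d<.2)).astype(np.uint8)
    m=cv2.morphologyEx(m,cv2.MORPH_CLOSE,np.ones((3,3)))
    k,l,st,c=cv2.connectedComponentsWithStats(m)
    m=np.isin(l,[i for i in range(1,k) if st[i,4]>60])
    r=cv2.minAreaRect((P[m]*1000).astype(np.float32));print(n,r,m.sum())
    crop=f[85:215,180:290] if n=='w1' else f[110:240,215:345]
    cv2.imwrite(f'pics/cr_{n}.png',cv2.resize(crop.astype(np.uint8)[:,:,::-1],None,fx=4.5,fy=4.5,interpolation=cv2.INTER_NEAREST))
    c=cv2.imread(f'pics/cr_{n}.png');c=c[:,:400]
    cs=c if n=='w1' else np.hstack([cs,c])
cv2.imwrite('pics/c2.png',cs)
E
```

```text
w1 ((562.1869506835938, 0.76080322265625), (361.2884521484375, 69.00846862792969), 73.33258819580078) 2986
w2 ((585.5396118164062, -5.4915924072265625), (359.5404052734375, 116.58485412597656), 73.302734375) 3850
```

View pics/c2.png

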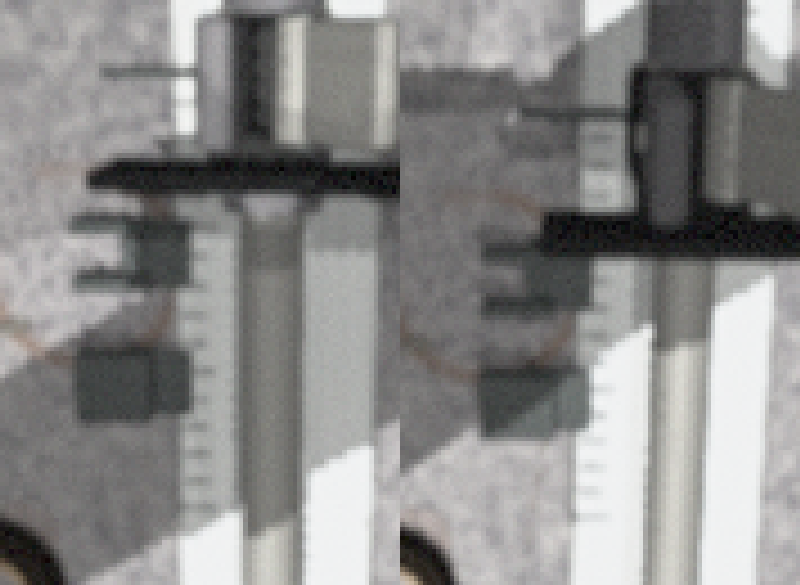

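```bash
python3 - <<'E'
from h import *
np.set_printoptions(precision=4,suppress=True)
a,b=[np.load(n+'.npy',allow_pickle=True).item() for n in('w1','w2')]
S=np.array([512,384]);th=-.291;c=np.array([.5622,.0008])
ex=np.array([np.cos(th),np.sin(th)]);ey=np.array([-ex[1],ex[0]])
cr=lambda X:np.r_[(X[:2]-c)@ex,(X[:2]-c)@ey,X[2]]
for k,u,v,z in(('ptr',(202.9,100.8),(242.1,134.9),.03),('fork',(196.7,141.2),(233.2,171.8),.025),('post',(228.2,103.4),(274.8,141.8),.121)):
    print(k,'tri',cr(tri(ray(a,u/S),ray(b,v/S))),'w1',cr(onz(a,u/S,z)),'w2',cr(onz(b,v/S,z)))
for u in((261,103.5),(265.5,103.5),(268,103.5)):print('lever',cr(onz(a,u/S,.115)))
for n in ((238.5,122),(242.3,122)):pass
E
```

```text
ptr tri [-0.0535  0.0764  0.0324] w1 [-0.054   0.0762  0.03  ] w2 [-0.0536  0.0761  0.03  ]
fork tri [-0.0676  0.0168  0.017 ] w1 [-0.066   0.0181  0.025 ] w2 [-0.067   0.0189  0.025 ]
post tri [-0.0112  0.077   0.1017] w1 [-0.0104  0.0766  0.121 ] w2 [-0.0116  0.0812  0.121 ]
lever [0.0266 0.077  0.115 ]
lever [0.0317 0.0771 0.115 ]
lever [0.0346 0.0771 0.115 ]
```

```bash
cat >> h.py <<'E'
th=-.291;c0=np.array([.5622,.0008]);ex=np.array([np.cos(th),np.sin(th)]);ey=np.array([-ex[1],ex[0]])
W=lambda x,y,z:np.r_[c0+x*ex+y*ey,z]
cr=lambda X:np.r_[(X[:2]-c0)@ex,(X[:2]-c0)@ey,X[2]]
S=np.array([512,384])
E
python3 - <<'E'
from h import *
np.set_printoptions(precision=4,suppress=True)
def st(): s=ctrl.get_state();print(s['time_s'],cr(s['position']),s['wrist_force'],s['grip_width'])
ctrl.reach(W(.003,.071,.2),quat(th));st()
print(ctrl.line_to(W(.003,.071,.082),feed=.08,guard=12));st()
print(ctrl.line_to(W(.003,.015,.082),feed=.04,guard=15));st()
p=wrist();save('w3',p);np.save('w3.npy',p,allow_pickle=True)
E
```

```text
6.0333 [0.0027 0.0714 0.2003] [-0.2477  0.0784 -0.3639] 0.9998482310455893
False
7.6583 [0.0034 0.0712 0.0825] [ 0.7769 -0.466  -0.4803] 1.0012229440709486
False
9.2083 [0.003  0.015  0.0821] [-0.0464  3.0633  1.9316] 1.0015706531533073
```

View pics/w3.png

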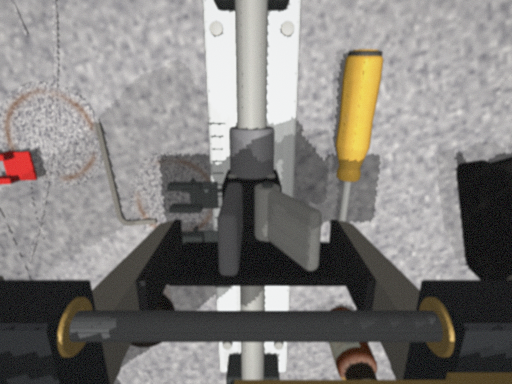

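The leg moved and the fork prongs are visible at about (180,187)/(180,203). The pointer is somewhere near (185,180), so I enlarge that area and compare it with predictions.

```bash
python3 - <<'E'
from h import *
np.set_printoptions(precision=1,suppress=True)
p=np.load('w3.npy',allow_pickle=True).item()
for y in(.0185,.022,.027): print('ptr tip',y,px(p,W(-.055,y,.03)), 'root',px(p,W(-.025,y,.03)))
for y in(.0185-.012,.0185-.007,.0185+.007,.0185+.012): print('prong',px(p,W(-.067,y,.025)))
print('post',px(p,W(-.011,.027-.017,.121)),px(p,W(-.011,.027+.017,.121)))
c=p['frame'][150:260,130:280];c=cv2.convertScaleAbs(c,alpha=1.6,beta=10)
cv2.imwrite('pics/c3.png',cv2.resize(c[:,:,::-1],None,fx=5,fy=5,interpolation=cv2.INTER_NEAREST))
E
```

```text
ptr tip 0.0185 [183.2 200. ] root [221.1 200. ]
ptr tip 0.022 [182.9 195.8] root [221.  195.8]
ptr tip 0.027 [182.4 189.8] root [220.8 189.8]
prong [171.  211.7]
prong [170.5 206. ]
prong [169.  189.6]
prong [168.5 183.7]
post [229.8 276.6] [227.9 214.9]
```

View pics/c3.png

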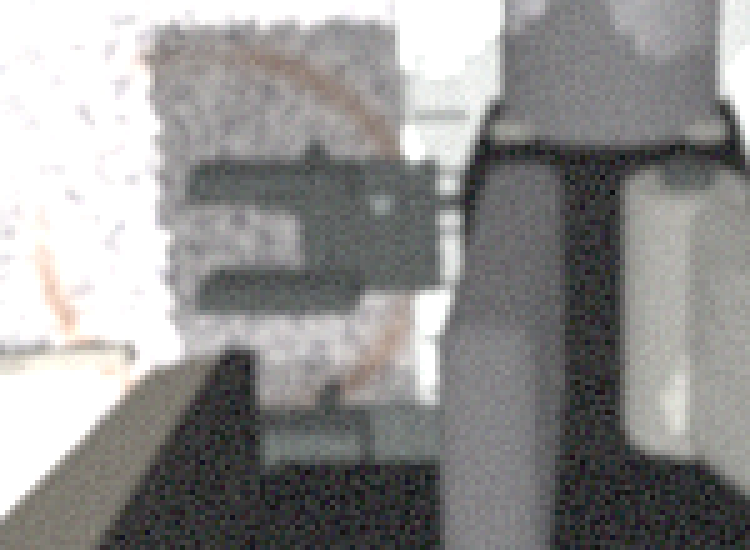

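Here the prongs are at rows 187/208 (gap mid 197.5) and the pointer is at about row 190, as predicted. About 8.5 mm remains.

```bash
python3 - <<'E'
from h import *
np.set_printoptions(precision=4,suppress=True)
def st(): s=ctrl.get_state();print(s['time_s'],cr(s['position']),s['wrist_force'],s['grip_width'])
print(ctrl.line_to(W(.003,.0065,.082),feed=.03,guard=15));st()
p=wrist();save('w4',p);np.save('w4.npy',p,allow_pickle=True)
print(px(p,W(-.055,.0185,.03)))
c=p['frame'][130:230,130:280];c=cv2.convertScaleAbs(c,alpha=1.6,beta=10)
cv2.imwrite('pics/c4.png',cv2.resize(c[:,:,::-1],None,fx=5,fy=5,interpolation=cv2.INTER_NEAREST))
E
```

```text
False
9.6917 [0.0031 0.006  0.082 ] [0.4449 2.6639 1.4626] 1.0012778257904904
[182.3056 189.1531]
```

View pics/c4.png

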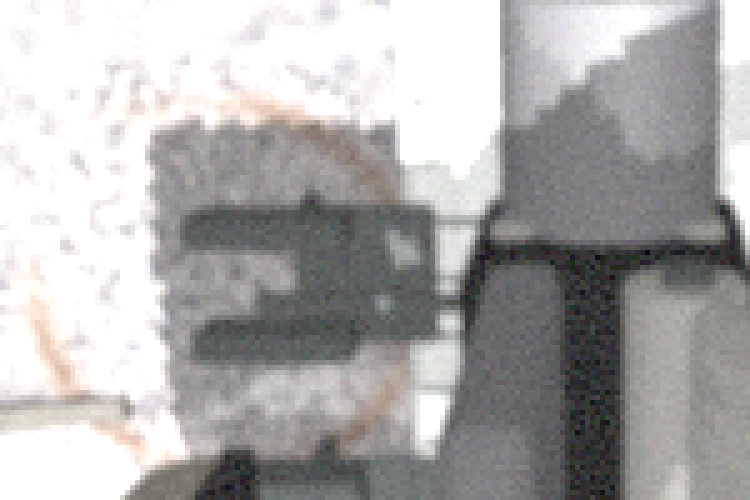

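The pointer tip is at crop (258,302), inside the gap (prong tops about 233 and 345; parallax-corrected error under 1 mm), with the lever open. I hold it there, then shut the lever.

```bash
python3 - <<'E'
from h import *
np.set_printoptions(precision=4,suppress=True)
def st(): s=ctrl.get_state();print(s['time_s'],cr(s['position']),s['wrist_force'],s['grip_width'],s['finger_force'])
ctrl.pause(1.5);st()
ctrl.command_gripper(.55,f_grip=30);st()
ctrl.line_to(W(-.001,.0067,.082),feed=.01);st()
ctrl.command_gripper(0.,f_grip=30);st()
ctrl.pause(.7);st()
p=wrist();save('w5',p);np.save('w5.npy',p,allow_pickle=True);print(px(p,W(-.055,.0185,.03)))
E
```

```text
11.2417 [0.003  0.0065 0.082 ] [2.2759 2.628  1.0449] 1.0065579683522308 1.5430155582726002
11.9917 [0.0041 0.0066 0.0826] [4.7446 1.2335 2.9079] 0.5496453539243972 2.6527518779039383
12.5417 [-0.0009  0.0067  0.082 ] [4.7516 1.7191 1.4954] 0.5513419728837297 2.384290115442127
12.9833 [-0.0009  0.0067  0.0818] [ 3.9247  2.847  -1.2265] 0.3197682134842835 31.42655348405242
13.6833 [-0.0009  0.0067  0.0817] [ 4.3525  1.744  -3.2669] 0.31963586205287087 31.432730555534363
[187.4372 190.1095]
```

View pics/w5.png

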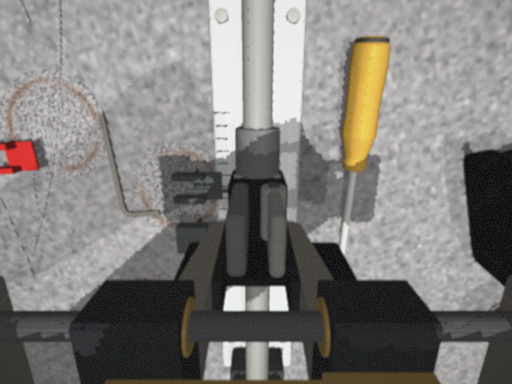

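Both fingers hold the post and the lever upright and shut: width 29.4 mm against 30 expected. My picture views are used up, so I check the pointer row numerically against w4.

```bash
python3 - <<'E'
from h import *
np.set_printoptions(precision=1,suppress=True)
for n,d in(('w4',0),('w5',5)):
    p=np.load(n+'.npy',allow_pickle=True).item();g=p['frame'].mean(2)
    print(n,'pred',px(p,W(-.055,.0185,.03)))
    print(' root ',np.c_[np.arange(180,200),g[180:200,218+d:222+d].mean(1)].astype(int).tolist())
    print(' gap  ',np.c_[np.arange(168,206),g[168:206,183+d:187+d].mean(1)].astype(int).tolist())
    print(' prong',np.c_[np.arange(168,206),g[168:206,170+d:177+d].mean(1)].astype(int).tolist())
E
```

```text
w4 pred [182.3 189.2]
 root  [[180, 133], [181, 133], [182, 134], [183, 130], [184, 117], [185, 96], [186, 104], [187, 111], [188, 91], [189, 66], [190, 47], [191, 64], [192, 90], [193, 115], [194, 126], [195, 120], [196, 100], [197, 96], [198, 116], [199, 126]]
 gap   [[168, 87], [169, 83], [170, 78], [171, 62], [172, 49], [173, 43], [174, 50], [175, 52], [176, 50], [177, 56], [178, 55], [179, 55], [180, 69], [181, 86], [182, 93], [183, 95], [184, 95], [185, 96], [186, 95], [187, 90], [188, 71], [189, 54], [190, 52], [191, 52], [192, 54], [193, 52], [194, 47], [195, 44], [196, 44], [197, 50], [198, 53], [199, 54], [200, 54], [201, 54], [202, 62], [203, 82], [204, 103], [205, 115]]
 prong [[168, 90], [169, 88], [170, 79], [171, 62], [172, 49], [173, 43], [174, 48], [175, 50], [176, 52], [177, 52], [178, 53], [179, 61], [180, 76], [181, 89], [182, 88], [183, 88], [184, 88], [185, 90], [186, 93], [187, 92], [188, 89], [189, 85], [190, 87], [191, 91], [192, 87], [193, 77], [194, 54], [195, 48], [196, 46], [197, 48], [198, 51], [199, 52], [200, 50], [201, 55], [202, 66], [203, 78], [204,
[... 431 characters left out ...]
181, 69], [182, 82], [183, 90], [184, 95], [185, 95], [186, 96], [187, 92], [188, 80], [189, 81], [190, 89], [191, 92], [192, 85], [193, 73], [194, 58], [195, 47], [196, 39], [197, 48], [198, 63], [199, 82], [200, 88], [201, 89], [202, 82], [203, 77], [204, 86], [205, 102]]
 prong [[168, 90], [169, 89], [170, 86], [171, 76], [172, 60], [173, 45], [174, 45], [175, 48], [176, 51], [177, 53], [178, 51], [179, 53], [180, 58], [181, 76], [182, 86], [183, 87], [184, 85], [185, 85], [186, 90], [187, 92], [188, 90], [189, 88], [190, 84], [191, 86], [192, 90], [193, 88], [194, 71], [195, 56], [196, 44], [197, 42], [198, 47], [199, 51], [200, 52], [201, 51], [202, 54], [203, 65], [204, 79], [205, 87]]
```

```bash
python3 -c "
from h import *
print(sign_off())"
```

```text
the job is handed in; nothing more can be done
None
```

I've handed the job in: the pointer stands over the forked clip's gap, about 0.5 mm from centre. It was held there 1.5 s with the lever open, then the lever was squeezed shut and is still pinched against the post, at about 14 s of the 38 s; no verdict was returned.

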